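# Pack away the nesting tumbler set

## Robot

A 6-joint arm with a two-finger parallel gripper is mounted at the origin on a cart in front of the work surface, level with it; the furniture and walls round the work are solid. World frame = base frame: x ahead of the robot, y to its left, z up, the work surface at z = 0. Lengths are in m, angles in rad, forces in N, time in s.
With the tool pointing down it reaches from about 0.35 to 0.775 m from the base axis. Payload 7.3 kg.
Tool frame: the origin (TCP) lies at the very end of the fingers, on their centre line; the grasp point (between the pads) lies 19 mm behind it; z points along the fingers, y is the direction in which the jaws open and shut (so a half turn about z gives the same grasp; the last joint's range is limited). The gripper opens to 92 mm and grips with 3 to 60 N. Pads are 19 mm wide; open, the fingers measure 130 mm over their backs; the gripper's body (75 mm by 190 mm) begins 47 mm behind the grasp point.
Start: joints at [1.105, 0.342, 1.524, -0, 1.275, -0.146], TCP at [0.165, 0.498, 0.227] pointing down, gripper open.
Joint ranges: [-2.53, 2.53], [-0.77, 2.02], [0.04, 2.7], [-1, 4.14], [0.28, 2.66], [-3.11, 3.11]. Speed limits (rad/s): [2.57, 2.57, 3.14, 3.14, 3.14, 3.14].

## Interface

Orientations are given as [roll, pitch, yaw] about the fixed x, y, z axes, in that order (R = Rz(yaw) Ry(pitch) Rx(roll)).
In Python, from cell import observe, read_camera, camera_info, hand_in gives the robot as it stands.
- The arm moves only by the tool jog_arm, never from a script. Its argument "rows" is one flat list of numbers, 5 for each row, row after row: the finger opening in mm, from 0 to 91.8, then the shift along the tool's x, y, z in mm, then the turn about the tool's z in degrees. In form: [gripper, tx, ty, tz, roll, gripper, tx, ty, tz, roll, ...]. A call has 1 to 20 rows; each row shifts and turns the commanded pose from where the row before left it, along the tool's axes as they then stand; what a row does not reach is not made up. A row lasts 1/10 s, in which the tool goes at most 50 mm and 8.59 degrees, less where a joint would pass 70% of its speed; a pose out of reach is approached as far as the arm can. A call with a gripper value outside its range is refused whole. The fingers move at their own pace and stop on an object; "grip_force" is the grip in N (left out, the last holds). Time passes only in rows, so rows that do not move let the fingers close. It gives the time, the measured TCP pose, the force and the opening at its end, in the units of the state.
- observe(): the state, without advancing time (a new reading comes with each control period).
- read_camera(name): name is "scene" or "top" or "wrist"; returns (picture, depth): 480x640x3 uint8, red, green, blue; 480x640 float32, m along the optical axis (not along the pixel's ray), 0 where there is no reading.
- camera_info(name): a dict with "fx", "fy", "cx", "cy" (pixels), "extrinsics" (4x4, takes a point from camera to world coordinates); the wrist camera has in their place "tool_from_camera" (4x4, takes a point from camera to tool coordinates, whose origin is the TCP and whose axes are the flange's). Camera axes: x right, y up, looking along -z (the intrinsics and any distortion apply to the point x, -y, -z); pixel columns grow to the right and rows downward; lengths in m; the calibration is good to about 2 mm. A picture is of the moment at which its call begins: read the wrist's pose just before it. camera_info takes no time and is no camera call.
- hand_in(): hands the job in, once; it reports no verdict.
The state is a dict: "time": time; "qpos": joint angles; "qvel": joint speeds; "joint_efforts": joint torques, N m; "tool_pos": TCP position; "tool_rot": TCP orientation; "contact_force": force on the tool from outside, world axes, zero at the start; "torque": the same for the moment, N m; "opening": finger opening in m.
Only numpy, scipy, OpenCV 4.12 (cv2) and the standard library are available. Lean on these libraries where they do the work, as an engineer would, in place of code of your own. Each camera call takes 0.05 s, during which the arm holds its last target. There are 200 camera calls.

## Task

A customer has bought the display set of four metal tumblers: nest it into one stack inside the largest, grey-banded tumbler, in order of size (blue into grey, yellow into blue, red into yellow), all upright and each seated fully home, with its coloured band resting on the rim of the one below. Leave the grey tumbler standing where it is, lower the tumblers in instead of dropping them, and do not disturb the other things on the counter.

Things in the scene. Friction and masses are not known exactly. Their poses are not given: they have to be found in the camera images.
- tumbler_grey_center (a point): Largest tumbler, grey band, loose, mouth up, standing upright on the counter: open metal tumbler, 80 mm tall, mouth 61 mm inside diameter, 75 mm outside at its band (top 24 mm). The point is on its axis, half-way up (40 mm above its underside); z runs along its axis to the mouth.
- tumbler_blue_center (a point): Second tumbler, blue band, loose, standing upright on the counter, mouth up. 86 mm tall; body tapers from 49 mm (foot) to 56 mm outside; band = top 24 mm, 67 mm outside; mouth 52 mm inside. Seated, the band's lower edge (62 mm from the underside) rests on the grey one's rim; about 2 mm play all round. Point: on the axis, half-way up (43 mm); z along the axis to the mouth. 0.13-0.25 kg.
- tumbler_yellow_center (a point): Third tumbler, yellow band, loose, leaning 31 degrees in a black cradle, mouth up. 76 mm tall; body tapers from 40 mm (foot) to 47 mm outside; band = top 24 mm, 59 mm outside; mouth 43 mm inside. Seated, the band's lower edge (52 mm from the underside) rests on the blue one's rim; about 2 mm play all round. Point: on the axis, half-way up (38 mm); z along the axis to the mouth. 0.10-0.20 kg.
- tumbler_red_center (a point): Smallest tumbler, red band, loose, leaning 31 degrees in a black cradle, mouth up. 68 mm tall; body tapers from 32 mm (foot) to 38 mm outside; band = top 24 mm, 50 mm outside; mouth 34 mm inside. Seated, the band's lower edge (44 mm from the underside) rests on the yellow one's rim; about 2 mm play all round. Point: on the axis, half-way up (34 mm); z along the axis to the mouth. 0.07-0.14 kg.
- cradle_yellow_seat (a point): Centre of the sloping plate (80 x 100 mm, 31.5 degrees) under the yellow tumbler, 40 mm above the counter. The black cradle is fixed, 100 mm wide, 96 mm deep. x: level, to the plate's high side; y: level across; z up. Two 8 mm pins rise 40 mm square to the plate on the low side (-x); the tumbler leans to -x and comes out along its own axis.
- cradle_red_seat (a point): Centre of the sloping plate (80 x 100 mm, 31.5 degrees) under the red tumbler, 40 mm above the counter. The black cradle is fixed, 100 mm wide, 96 mm deep. x: level, to the plate's high side; y: level across; z up. Two 8 mm pins rise 40 mm square to the plate on the low side (-x); the tumbler leans to -x and comes out along its own axis.
- sanitiser_bottle: Bystander, loose: clear hand-gel bottle with red contents and a white cap, 65 mm across, 230 mm tall. Origin at the centre of its underside, z up.
- pen_pot: Bystander, loose: light grey pot holding pens, about 94 mm across, 162 mm tall with the pens. Origin at the centre of its underside, z up.
- wood_stamp: Bystander, loose: wooden hand stamp, 26 x 44 mm, 72 mm tall. Origin at the centre of its underside, z up.
- tape_duct: Bystander, loose: small roll of dark tape lying flat, 53 mm across, 19 mm tall. Origin at the centre of its underside, z up.
- candle_tin: Bystander, loose: candle in a clear glass, 76 mm across, 90 mm tall. Origin at the centre of its underside, z up.
- stapler: Bystander, loose: red and black desk stapler, 39 x 153 mm, 55 mm tall. Origin at the centre of its underside, z up.
- calculator: Bystander, loose: pocket calculator lying flat, 118 x 68 mm, 15 mm thick. Origin at the centre of its underside, z up.
Things that resemble listed ones, but are neither listed nor needed, are in the scene too. Leave any green or pink look-alike of the part that bears tumbler_blue_center alone.

How it is judged:
By the outcome, as a careful person would: the job done as asked, in the order asked, and still so for the second after the job is handed in, with the robot touching nothing.
It also fails if it takes over 72 s, if anything falls off the work surface, if the arm or the gripper's body presses on something with over 40 N, if the wrist force passes 120 N, or if a joint passes its speed limit or range.

## Working session

There is one attempt and no reset: what is moved stays moved. The work goes in short steps, Python scripts to look and compute and a tool call to move; the robot and the scene stay as the last step left them, time stands still between calls to the robot, and variables do not carry over. Pictures are saved under pics/ and viewed, about 8 in all and at most 12, crops included, and the job is handed in when it is done.

Besides the shell and the picture viewer there is one more tool, called after "Request:" in YAML: its name, and indented under it one key for each argument. jog_arm: Moves the arm, as the interface text tells. Its arguments: {"type":"object","properties":{"rows":{"type":"array","items":{"type":"number"}},"grip_force":{"type":"number"}},"required":["rows"]}

```bash
ls; mkdir -p pics; python3 - <<'E'
from cell import *
import cv2
print(observe())
for n in("scene","top"):
    p,d=read_camera(n); cv2.imwrite(f"pics/{n}0.png",p[:,:,::-1]); 
    import numpy as np; np.save(f"pics/{n}0.npy",d); print(n,camera_info(n))
print(camera_info("wrist"))
E
```

```text
pics
{'time': 0.0, 'qpos': array([ 1.10500895e+00,  3.42703276e-01,  1.52501974e+00, -3.23524094e-05,
        1.27541389e+00, -1.46028730e-01]), 'qvel': array([9.31055394e-05, 3.36856067e-04, 1.08677432e-03, 8.31066261e-04,
       1.77104058e-03, 4.76397098e-04]), 'joint_efforts': array([-1.28768079e-04, -4.31238627e+01, -2.44219798e+01,  7.17758643e-02,
        5.57766692e-02, -1.29798273e-04]), 'tool_pos': array([0.16484135, 0.49801267, 0.22605412]), 'tool_rot': array([-3.14006034e+00, -1.94096802e-04,  2.82184330e+00]), 'contact_force': array([ 0.182046  ,  0.43319387, -0.11361395]), 'torque': array([ 0.00668758, -0.01020976, -0.0160845 ]), 'opening': 0.09202428175398851}
scene {'fx': 549.2164553826291, 'fy': 549.2164553826291, 'cx': 318.10215166303635, 'cy': 241.27274543221736, 'extrinsics': array([[ 0.79930163,  0.2538622 , -0.54467504, -0.24567632],
       [-0.60091565,  0.33138304, -0.72738275, -1.05684707],
       [-0.00415891,  0.90870197,  0.41742477,  0.6542525 ],
       [ 0.        ,  0.        ,  0.        ,  1.        ]])}
top {'fx': 546.6773234945485, 'fy': 546.6773234
[... 180 characters left out ...]
1, -4.59869999e-03, -2.52947638e-02,
        -2.78498922e-02],
       [-2.57032082e-02,  1.57182829e-01,  9.87234979e-01,
         1.22591619e+00],
       [ 0.00000000e+00,  0.00000000e+00,  0.00000000e+00,
         1.00000000e+00]])}
{'fx': 363.85441271122465, 'fy': 363.85441271122465, 'cx': 318.3454758726319, 'cy': 238.66787642970402, 'tool_from_camera': array([[ 5.40512680e-04,  9.57459152e-01,  2.88568327e-01,
         7.85130216e-02],
       [ 9.99999792e-01, -6.18716376e-04,  1.79794815e-04,
        -7.79694556e-04],
       [ 3.50688140e-04,  2.88568170e-01, -9.57459288e-01,
        -1.57560262e-01],
       [ 0.00000000e+00,  0.00000000e+00,  0.00000000e+00,
         1.00000000e+00]])}
```

View pics/scene0.png

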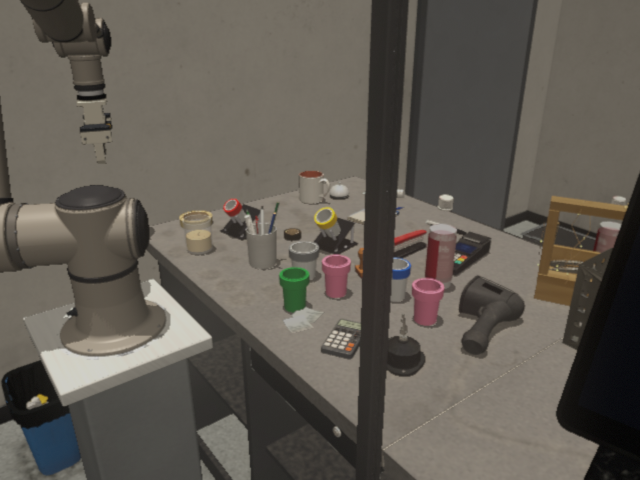

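View pics/top0.png

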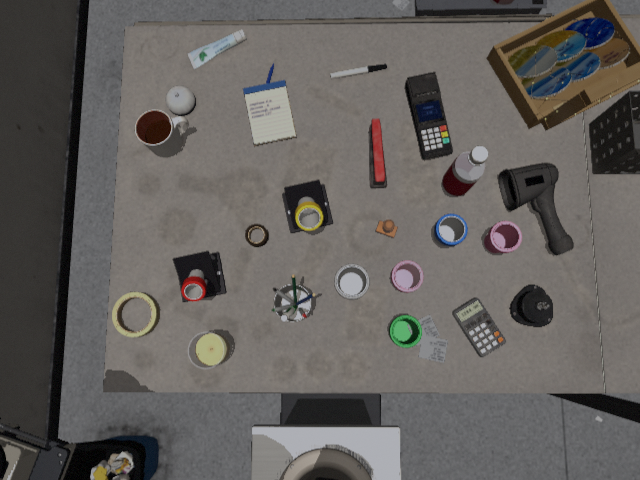

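The scene view has the upright post in front of blue, while the top view shows everything. In the top view (px): grey (351,281), blue (451,230), yellow (309,216, cradle plate above), red (194,288). The look-alikes are at (405,331), (407,276) and (505,237). Next I'll measure rims and axes from the depth data.

```bash
cat > h.py <<'E'
import numpy as np, cv2
from cell import *
from scipy.spatial.transform import Rotation as Ro
from scipy.optimize import least_squares
def ext(n,st=None):
    c=camera_info(n)
    if n!="wrist": return c,c["extrinsics"]
    T=np.eye(4);T[:3,:3]=Ro.from_euler("xyz",st["tool_rot"]).as_matrix();T[:3,3]=st["tool_pos"]
    return c,T@c["tool_from_camera"]
def cloud(n,d,st=None):
    c,E=ext(n,st); v,u=np.mgrid[:480,:640]
    P=np.stack([(u-c["cx"])/c["fx"]*d,-(v-c["cy"])/c["fy"]*d,-d],-1)
    W=P@E[:3,:3].T+E[:3,3]; W[d<=0]=np.nan; return W
def proj(n,X,st=None):
    c,E=ext(n,st); p=(np.atleast_2d(X)-E[:3,3])@E[:3,:3]
    return np.c_[c["cx"]+c["fx"]*p[:,0]/-p[:,2], c["cy"]-c["fy"]*p[:,1]/-p[:,2]]
def circ(P):
    f=lambda q:np.hypot(P[:,0]-q[0],P[:,1]-q[1])-q[2]
    return least_squares(f,[*P[:,:2].mean(0),.03],loss="soft_l1",f_scale=.001).x
E
python3 - <<'E'
from h import *
W=cloud("top",np.load("pics/top0.npy"));Ws=cloud("scene",np.load("pics/scene0.npy"))
I=cv2.imread("pics/top0.png")
box=dict(grey=(351,281,22),blue=(451,230,20),pink1=(407,276,20),pink2=(505,237,20),green=(405,331,20),pot=(293,303,22),stamp=(387,228,14),tape=(256,235,14),candle=(210,349,24),bottle=(465,172,28),stapler=(378,152,12))
for k,(u,v,r) in box.items():
    P=W[v-r:v+r+1,u-r:u+r+1].reshape(-1,3);P=P[~np.isnan(P[:,0])]
    z=np.percentile(P[:,2],99); Q=P[P[:,2]>z-.006]
    print(k,"ztop %.3f"%z, circ(Q).round(4), "counter z %.4f"%np.percentile(P[:,2],2), "bb",P[P[:,2]>.02][:,:2].min(0).round(3),P[P[:,2]>.02][:,:2].max(0).round(3))
# colour bands in both views
for n,w,f in(("top",W,"pics/top0.png"),("scene",Ws,"pics/scene0.png")):
    H=cv2.cvtColor(cv2.imread(f),cv2.COLOR_BGR2HSV).astype(int)
    for k,(lo,hi) in dict(yellow=(22,34),red=(170,190),blue=(105,125)).items():
        h=(H[...,0]+ (180 if False else 0)); hh=np.where((k=="red")&(h<10),h+180,h)
        m=(hh>=lo)&(hh<=hi)&(H[...,1]>140)&(H[...,2]>60)
        nn,L,S,C=cv2.connectedComponentsWithStats(m.astype(np.uint8))
        for i in range(1,nn):
            if S[i,4]>60:
                P=w[L==i];P=P[~np.isnan(P[:,0])]
                if len(P): print(n,k,S[i],np.median(P,0).round(3),P.min(0).round(3),P.max(0).round(3))
E
python3 - <<'E'
import cv2
a=cv2.imread("pics/top0.png")[175:325,165:365]
cv2.imwrite("pics/crop1.png",cv2.resize(a,None,fx=4,fy=4,interpolation=cv2.INTER_CUBIC))
E
```

```text
grey ztop 0.084 [ 0.4579 -0.059   0.0336] counter z -0.0033 bb [ 0.421 -0.096] [ 0.495 -0.022]
blue ztop 0.090 [ 0.5668 -0.2691  0.0294] counter z -0.0032 bb [ 0.533 -0.303] [ 0.6   -0.236]
pink1 ztop 0.090 [ 0.4679 -0.1744  0.0297] counter z -0.0029 bb [ 0.435 -0.207] [ 0.501 -0.141]
pink2 ztop 0.091 [ 0.5507 -0.3818  0.0293] counter z -0.0026 bb [ 0.518 -0.414] [ 0.584 -0.349]
green ztop 0.090 [ 0.3547 -0.1681  0.0295] counter z -0.0027 bb [ 0.321 -0.201] [ 0.386 -0.135]
pot ztop 0.145 [0.4176 0.0607 0.0398] counter z -0.0032 bb [0.374 0.017] [0.452 0.102]
stamp ztop 0.074 [ 0.5799 -0.1396  0.0069] counter z -0.0041 bb [ 0.567 -0.159] [ 0.599 -0.118]
tape ztop 0.023 [0.5675 0.1531 0.0216] counter z -0.0035 bb [0.543 0.13 ] [0.591 0.178]
candle ztop 0.093 [0.3166 0.241  0.0363] counter z -0.0035 bb [0.279 0.203] [0.354 0.279]
bottle ztop 0.233 [ 0.6839 -0.2962  0.011 ] counter z -0.0031 bb [ 0.651 -0.327] [ 0.773 -0.256]
stapler ztop 0.060 [ 0.7413 -0.0707  0.0526] counter z -0.0027 bb [ 0.716 -0.132] [ 0.775 -0.108]
top yellow [535  31  29  19 131] [ 1.027 -0.523  0.026] [ 0.99  -0
[... 1106 characters left out ...]
 0.093]
scene yellow [314 208  23  21 144] [0.586 0.008 0.09 ] [ 0.563 -0.003 -0.002] [0.705 0.234 0.118]
scene yellow [ 37 394  11  10  67] [-0.108  0.758 -0.66 ] [-0.119  0.739 -0.713] [-0.086  0.842 -0.642]
scene red [302 172  18   5  63] [0.816 0.403 0.082] [0.784 0.379 0.071] [0.838 0.416 0.088]
scene red [223 199  19  17 113] [0.438 0.252 0.086] [ 0.415  0.242 -0.001] [0.518 0.485 0.109]
scene red [394 230  32  15 174] [ 0.749 -0.127  0.051] [ 0.216 -0.603  0.044] [ 0.822 -0.112  0.364]
scene red [427 239  12  39 328] [ 0.652 -0.3    0.083] [ 0.647 -0.313  0.035] [ 0.658 -0.283  0.13 ]
scene blue [393 266  17  12  99] [ 0.55  -0.298  0.078] [ 0.537 -0.305  0.067] [ 0.58  -0.287  0.086]
```

View pics/crop1.png

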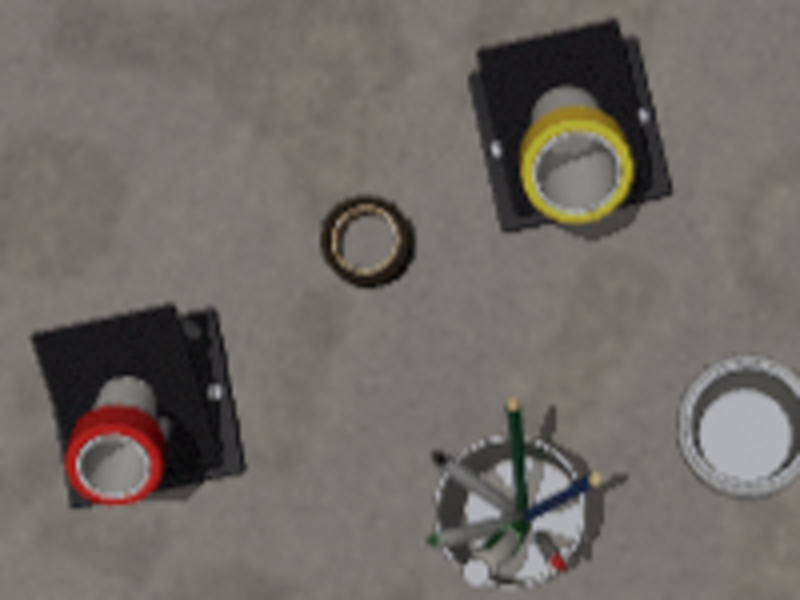

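Blue is at (0.567,-0.269) with its top at about 0.087, and grey is at (0.458,-0.059). Both match the given sizes. I'll square the tool to the world axes and pass over the cradles for wrist views.

Request:
jog_arm:
  rows: [91.8, 0, 0, 0, -6.1, 91.8, 0, 0, 0, -6.1, 91.8, 0, 0, 0, -6.1, 91.8, -35, -27.5, 0, 0, 91.8, -35, -27.5, 0, 0, 91.8, -35, -27.5, 0, 0, 91.8, -35, -27.5, 0, 0, 91.8, -35, -27.5, 0, 0, 91.8, -35, -27.5, 0, 0, 91.8, -35, -27.5, 0, 0, 91.8, -35, -27.5, 0, 0, 91.8, -30, -27.5, 0, 0, 91.8, 0, 0, 0, 0, 91.8, 0, 0, 0, 0]

```text
time: 1.5
tool_pos: [0.475, 0.2501, 0.2261]
tool_rot: [-3.141, -0.002, 3.139]
contact_force: [-0.3, -0.1, 0.2]
opening: 0.0917
```

```bash
cat > snap.py <<'E'
from h import *
import sys,pickle
st=observe();p,d=read_camera("wrist")
cv2.imwrite(f"pics/{sys.argv[1]}.png",p[:,:,::-1]);pickle.dump((st,p,d),open(f"pics/{sys.argv[1]}.pkl","wb"))
print(st["time"],st["tool_pos"].round(4),st["tool_rot"].round(4),st["qpos"].round(2))
E
python3 snap.py w1
```

```text
1.5 [0.475  0.2501 0.2261] [-3.1415e+00 -1.5000e-03  3.1390e+00] [ 0.34  0.36  1.49  0.    1.29 -1.23]
```

Request:
jog_arm:
  rows: [91.8, -20, -35, 0, 0, 91.8, -20, -35, 0, 0, 91.8, -20, -35, 0, 0, 91.8, -20, -35, 0, 0, 91.8, -20, -35, 0, 0, 91.8, 0, 0, 0, 0, 91.8, 0, 0, 0, 0]

```text
time: 2.25
tool_pos: [0.5743, 0.0765, 0.2264]
tool_rot: [3.141, -0.001, 3.141]
contact_force: [0.6, 0.0, 0.2]
opening: 0.0917
```

```bash
python3 snap.py w2; python3 -c "
import cv2,numpy as np
a=cv2.imread('pics/w1.png');b=cv2.imread('pics/w2.png')
cv2.imwrite('pics/w12.png',cv2.resize(np.hstack([a,b]),(800,300),interpolation=cv2.INTER_AREA))"
```

```text
2.25 [0.5743 0.0765 0.2264] [ 3.1409e+00 -9.0000e-04  3.1411e+00] [-0.    0.44  1.37  0.    1.33 -1.57]
```

View pics/w12.png

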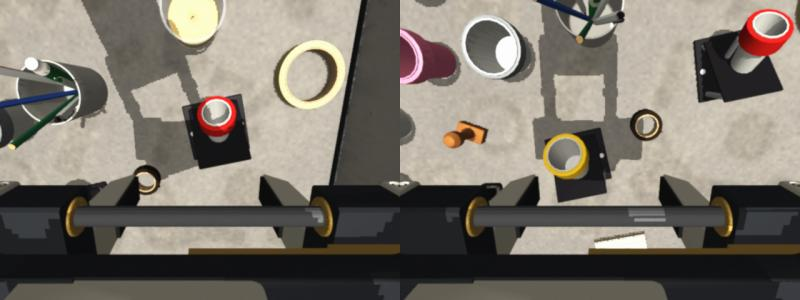

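The wrist views show red (around px 217,115 in the left half) and yellow (566,158 in the right half), both leaning towards the robot with slightly rotated cradles. Next I'll fit cup models to the depth data in each view.

```bash
cat > fit.py <<'E'
from h import *
import pickle
D=dict(yellow=(.0295,.0215),red=(.025,.017),blue=(.0335,.026))
def mask(I,k):
    H=cv2.cvtColor(I,cv2.COLOR_RGB2HSV).astype(int);h=H[...,0]
    if k=="red": h=np.where(h<10,h+180,h)
    lo,hi=dict(yellow=(20,34),red=(170,190),blue=(105,125))[k]
    return (h>=lo)&(h<=hi)&(H[...,1]>130)&(H[...,2]>50)
def fitcup(W,m,k,guess,tilt0=(-.5,0),rad=.05):
    R,Ri=D[k];P=W[m];P=P[np.isfinite(P[:,0])];P=P[np.linalg.norm(P-guess,axis=1)<rad]
    def f(q):
        a=np.array([q[3],q[4],1]);a/=np.linalg.norm(a)
        d=P-q[:3];s=-d@a;r=np.linalg.norm(d+np.outer(s,a),axis=1)
        x=np.abs(np.c_[r-(R+Ri)/2,s-.012])-[(R-Ri)/2,.012]
        return np.linalg.norm(np.maximum(x,0),axis=1)+np.minimum(x.max(1),0)
    s=least_squares(f,[*guess,*tilt0],loss="soft_l1",f_scale=.001)
    q=s.x;a=np.array([q[3],q[4],1]);a/=np.linalg.norm(a)
    return q[:3],a,len(P),np.median(np.abs(f(q)))
def show(n,W,I,k,g,**kw):
    c,a,N,e=fitcup(W,mask(I,k),k,np.array(g),**kw)
    print(n,k,"rim",c.round(4),"tilt %.1f leanaz %.1f"%(np.degrees(np.arccos(a[2])),np.degrees(np.arctan2(a[1],a[0]))),N,"err %.4f"%e);return c,a
E
python3 - <<'E'
from fit import *
I=cv2.imread("pics/top0.png")[:,:,::-1].copy();W=cloud("top",np.load("pics/top0.npy"))
show("top",W,I,"yellow",[.59,.03,.115]);show("top",W,I,"red",[.445,.268,.105])
I2=cv2.imread("pics/scene0.png")[:,:,::-1].copy();W2=cloud("scene",np.load("pics/scene0.npy"))
show("scene",W2,I2,"yellow",[.59,.03,.115]);show("scene",W2,I2,"red",[.445,.268,.105])
for n in("w1","w2"):
    st,p,d=pickle.load(open(f"pics/{n}.pkl","rb"));W=cloud("wrist",d,st)
    z=W[...,2][:180];z=z[np.abs(z)<.012];print(n,"counter",np.median(z).round(4))
    for k,g in(("yellow",[.59,.03,.115]),("red",[.445,.268,.105])):
        try: show(n,W,p,k,g)
        except Exception as e: print(n,k,e)
    if n=="w2":
        g=W[np.abs(W[...,0]-.458)+np.abs(W[...,1]+.059)<.08];g=g[(g[:,2]>.074)];print("grey",circ(g),np.median(g[:,2]))
# cradle plate orientation, from edge pixels in w2/w1: dark points' plane
    dark=(p.max(2)<45)&np.isfinite(W[...,0])
    for k,c in(("yellow",(.62,.04)),("red",(.48,.275))):
        m=dark&(np.hypot(W[...,0]-c[0],W[...,1]-c[1])<.06)&(W[...,2]>.015)&(W[...,2]<.09);Q=W[m]
        if len(Q)>300:
            A=np.c_[Q[:,:2],np.ones(len(Q))];s=least_squares(lambda v:A@v-Q[:,2],[0,0,.04],loss="soft_l1",f_scale=.002).x
            print(n,k,"plate slope %.1f az %.1f"%(np.degrees(np.arctan(np.hypot(*s[:2]))),np.degrees(np.arctan2(s[1],s[0]))),len(Q),Q.mean(0).round(3))
E
```

```text
top yellow rim [0.5884 0.0299 0.104 ] tilt 35.1 leanaz -166.4 263 err 0.0007
top red rim [0.4357 0.2705 0.0964] tilt 35.9 leanaz -167.9 246 err 0.0008
scene yellow rim [0.5817 0.0283 0.1014] tilt 32.5 leanaz -178.6 172 err 0.0015
scene red rim [0.4349 0.2685 0.0971] tilt 36.9 leanaz -163.0 119 err 0.0015
w1 counter -0.0009
w1 yellow rim [0.59  0.03  0.115] tilt 26.6 leanaz 180.0 0 err nan
w1 red rim [0.434  0.2711 0.0946] tilt 35.8 leanaz -167.8 1572 err 0.0003
w1 red plate slope 31.5 az 12.0 4686 [0.488 0.281 0.049]
w2 counter -0.0009
w2 yellow rim [0.5864 0.0302 0.1018] tilt 34.9 leanaz -167.3 1701 err 0.0003
w2 red rim [0.434  0.2712 0.0947] tilt 35.8 leanaz -167.9 2888 err 0.0004
grey [ 0.45633475 -0.05718526  0.03350645] 0.07858601664870474
w2 yellow plate slope 31.4 az 12.5 3678 [0.641 0.053 0.049]
w2 red plate slope 31.4 az 12.3 6068 [0.486 0.274 0.046]
  return _methods._mean(a, axis=axis, dtype=dtype,
  ret = ret.dtype.type(ret / rcount)
```

Request:
jog_arm:
  rows: [91.8, 1, -38, 0, 0, 91.8, 1, -38, 0, 0, 91.8, 1, -38, 0, 0, 91.8, 1, -38, 0, 0, 91.8, 1, -38, 0, 0, 91.8, 1, -38, 0, 0, 91.8, 1, -38, 0, 0, 91.8, 1, -38, 0, 0, 91.8, 0, -40, 0, 0, 91.8, 0, 0, 0, 0, 91.8, 0, 0, 0, 0]

```text
time: 3.4
tool_pos: [0.5668, -0.2668, 0.2265]
tool_rot: [3.14, -0.0, -3.141]
contact_force: [0.3, -0.4, -0.1]
opening: 0.0916
```

```bash
python3 snap.py w3; python3 - <<'E'
from fit import *
I=cv2.imread("pics/top0.png")[:,:,::-1].copy();W=cloud("top",np.load("pics/top0.npy"))
show("top",W,I,"blue",[.567,-.269,.086],tilt0=(0,0))
st,p,d=pickle.load(open("pics/w3.pkl","rb"));W=cloud("wrist",d,st)
show("w3",W,p,"blue",[.567,-.269,.086],tilt0=(0,0))
for c in((.458,-.059),(.551,-.382),(.68,-.29)):
    g=W[np.hypot(W[...,0]-c[0],W[...,1]-c[1])<.05];g=g[g[:,2]>.07]; print(c,len(g), circ(g[np.abs(g[:,2]-np.median(g[:,2]))<.02]).round(4) if len(g)>50 else "", np.median(g[:,2]) if len(g) else "")
E
```

```text
3.4 [ 0.5668 -0.2668  0.2265] [ 3.1405e+00 -4.0000e-04 -3.1414e+00] [-0.56  0.53  1.22  0.    1.39 -2.13]
top blue rim [ 0.5683 -0.2684  0.0875] tilt 1.9 leanaz 85.0 206 err 0.0008
w3 blue rim [ 0.5653 -0.269   0.0844] tilt 0.1 leanaz 20.5 1124 err 0.0004
(0.458, -0.059) 3831 [ 0.4562 -0.0609  0.0335] 0.07819975110818295
(0.551, -0.382) 5406 [ 0.5473 -0.3796  0.0292] 0.08620582181565772
(0.68, -0.29) 4260 [ 0.6756 -0.2971  0.0188] 0.14903494394883907
```

Request:
jog_arm:
  rows: [91.8, 1, -2, 20, 0, 91.8, 0, 0, 30, 0, 91.8, 0, 0, 30, 0, 91.8, 0, 0, 30, 0, 91.8, 0, 0, 20, 0, 91.8, 0, 0, 15, 0, 91.8, 0, 0, 11, 0, 91.8, 0, 0, 0, 0, 55, 0, 0, 0, 0, 55, 0, 0, 0, 0, 55, 0, 0, 0, 0, 55, 0, 0, 0, 0, 55, 0, 0, 0, 0, 55, 0, 0, 0, 0]
  grip_force: 25

```text
time: 4.85
tool_pos: [0.5661, -0.2702, 0.0715]
tool_rot: [-3.141, 0.001, 3.141]
contact_force: [-0.2, 3.2, 5.8]
opening: 0.066
```

Request:
jog_arm:
  rows: [55, 0, 0, -5, 0, 55, 0, 0, -15, 0, 55, 0, 0, -30, 0, 55, 0, 0, -35, 0, 55, 0, 0, -35, 0, 55, 0, 0, -20, 0, 55, 18, 35, 0, 0, 55, 18, 35, 0, 0, 55, 18, 35, 0, 0, 55, 18, 35, 0, 0, 55, 18, 35, 0, 0, 55, 18, 35, 0, 0, 55, 0, 0, 0, 0, 55, 0, 0, 0, 0]

```text
time: 6.25
tool_pos: [0.4577, -0.06, 0.2109]
tool_rot: [-3.141, 0.0, -3.14]
contact_force: [0.5, -0.4, -1.9]
opening: 0.0659
```

```bash
python3 snap.py w4; python3 - <<'E'
from fit import *
print(observe()["contact_force"].round(1))
st,p,d=pickle.load(open("pics/w4.pkl","rb"));W=cloud("wrist",d,st)
for q in [W]:
    g=W[np.hypot(W[...,0]-.457,W[...,1]+.059)<.05];g=g[(g[:,2]>.06)&(g[:,2]<.085)];print(len(g),np.percentile(g[:,2],[5,50,95]));
    g=g[g[:,2]>.0765];print(circ(g).round(4),g.min(0).round(3),g.max(0).round(3))
try: show("held",W,p,"blue",[st["tool_pos"][0],st["tool_pos"][1],st["tool_pos"][2]+.016],tilt0=(0,0))
except Exception as e: print(e)
I,dt=read_camera("top");Wt=cloud("top",dt);cv2.imwrite("pics/t4.png",I[:,:,::-1])
E
python3 -c "
import cv2,numpy as np
a=cv2.imread('pics/w4.png');cv2.imwrite('pics/w4s.png',a)"
```

```text
6.25 [ 0.4577 -0.06    0.2109] [-3.1409e+00  4.0000e-04 -3.1405e+00] [-0.3   0.24  1.71 -0.    1.19 -1.87]
[ 0.8 -0.5 -1.9]
1613 [0.0655843  0.07843656 0.08008978]
[ 0.4557 -0.0583  0.0338] [ 0.419 -0.095  0.077] [ 0.468 -0.021  0.082]
held blue rim [ 0.457  -0.0608  0.2242] tilt 1.1 leanaz -93.1 4131 err 0.0003
```

View pics/w4s.png

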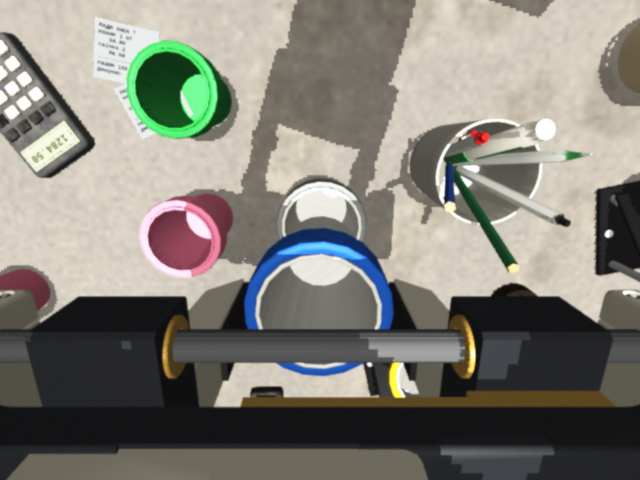

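Blue is held almost upright above grey. At full depth the gripper body would be close to the pens, so I'll turn the jaws 60° away from the pot first.

Request:
jog_arm:
  rows: [55, 1, 1.5, 0, 0, 55, 0, 0, 0, 7.5, 55, 0, 0, 0, 7.5, 55, 0, 0, 0, 7.5, 55, 0, 0, 0, 7.5, 55, 0, 0, 0, 7.5, 55, 0, 0, 0, 7.5, 55, 0, 0, 0, 7.5, 55, 0, 0, 0, 7.5, 55, 0, 0, 15, 0, 55, 0, 0, 20, 0, 55, 0, 0, 10, 0, 55, 0, 0, 0, 0]

```text
time: 7.65
tool_pos: [0.4561, -0.059, 0.1644]
tool_rot: [-3.139, -0.002, 2.093]
contact_force: [-0.5, -0.2, -1.7]
opening: 0.066
```

```bash
python3 snap.py w5; python3 - <<'E'
from fit import *
print(observe()["contact_force"].round(1))
st,p,d=pickle.load(open("pics/w5.pkl","rb"));W=cloud("wrist",d,st)
g=W[np.hypot(W[...,0]-.457,W[...,1]+.059)<.05];g=g[(g[:,2]>.0765)&(g[:,2]<.083)];print(len(g))
f=lambda q:np.hypot(g[:,0]-q[0],g[:,1]-q[1])
s=least_squares(lambda q:np.maximum(f(q)-.0375,0)+np.maximum(.0305-f(q),0),[.456,-.058]);print(s.x.round(4),circ(g).round(4))
c,a=show("held",W,p,"blue",[st["tool_pos"][0],st["tool_pos"][1],st["tool_pos"][2]+.014],tilt0=(0,0))
print("foot",(c-.086*a).round(4))
E
```

```text
7.65 [ 0.4561 -0.059   0.1644] [-3.1394e+00 -2.4000e-03  2.0932e+00] [-0.3   0.29  1.79  0.    1.07 -0.82]
[-0.7  0.4 -1.6]
1611
[ 0.4564 -0.0585] [ 0.4563 -0.0585  0.0342]
held blue rim [ 0.4554 -0.0596  0.1777] tilt 1.0 leanaz -144.0 4212 err 0.0003
foot [ 0.4566 -0.0587  0.0917]
```

Request:
jog_arm:
  rows: [55, 0, 0.6, 10, 0, 55, 0, 0, 15, 0, 55, 0, 0, 15, 0, 55, 0, 0, 12, 0, 55, 0, 0, 8, 0, 55, 0, 0, 5, 0, 55, 0, 0, 3, 0, 55, 0, 0, 0, 0]

```text
time: 8.5
tool_pos: [0.4574, -0.0584, 0.0977]
tool_rot: [3.141, 0.0, 2.094]
contact_force: [0.2, -0.3, -1.6]
opening: 0.0659
```

Request:
jog_arm:
  rows: [55, 0, 0, 2, 0, 55, 0, 0, 2, 0, 55, 0, 0, 1.5, 0, 55, 0, 0, 1, 0, 55, 0, 0, 0, 0]

```text
time: 9.0
tool_pos: [0.4573, -0.0584, 0.0911]
tool_rot: [-3.142, -0.0, 2.094]
contact_force: [0.7, -0.8, -1.5]
opening: 0.0661
```

Request:
jog_arm:
  rows: [55, 0, 0, 1, 0, 55, 0, 0, 1, 0, 55, 0, 0, 0, 0]

```text
time: 9.3
tool_pos: [0.4575, -0.0584, 0.0896]
tool_rot: [3.141, 0.0, 2.094]
contact_force: [-1.8, -0.0, 3.1]
opening: 0.0658
```

Request:
jog_arm:
  rows: [66, 0, 0, 0.5, 0, 72, 0, 0, 0, 0, 84, 0, 0, 0, 0, 84, 0, 0, 0, 0, 84, 0, 0, -10, 0, 84, 0, 0, -30, 0, 84, 0, 0, -40, 0, 84, 0, 0, -40, 0, 84, 0, 0, -20, 0, 84, 0, 0, 0, 0]

```text
time: 10.3
tool_pos: [0.4589, -0.0588, 0.2324]
tool_rot: [3.136, 0.005, 2.094]
contact_force: [0.3, -0.5, 0.1]
opening: 0.0838
```

```bash
python3 snap.py w6; python3 - <<'E'
from fit import *
st,p,d=pickle.load(open("pics/w6.pkl","rb"));W=cloud("wrist",d,st)
show("seated",W,p,"blue",[.457,-.0585,.104],tilt0=(0,0))
I,dt=read_camera("top");W=cloud("top",dt);show("top",W,I,"yellow",[.59,.03,.115])
E
```

```text
10.3 [ 0.4589 -0.0588  0.2324] [3.1365 0.0052 2.094 ] [-0.29  0.22  1.68  0.    1.23 -0.82]
seated blue rim [ 0.4572 -0.0587  0.1024] tilt 0.0 leanaz 134.1 1223 err 0.0004
top yellow rim [0.592  0.029  0.1098] tilt 36.5 leanaz -177.5 207 err 0.0016
```

Blue is seated, with its rim at 0.102 and no tilt. Next I'll approach yellow with the jaws across its lean.

Request:
jog_arm:
  rows: [84, 0, 0, 0, -7.25, 84, 0, 0, 0, -7.25, 84, 0, 0, 0, -7.25, 84, 0, 0, 0, -7.25, 84, 0, 0, 0, -7.25, 84, 0, 0, 0, -7.25, 84, 0, 0, 0, -7.25, 84, 0, 0, 0, -7.25, 84, 0, 0, 0, -7.25, 84, 0, 0, 0, -7.25, 84, -37, 15, 0, 0, 84, -37, 15, 0, 0, 84, -37, 15, 0, 0, 84, -36, 15, 0, 0, 84, 0, 0, 20, 0, 84, 0, 0, 20, 0, 84, 0, 0, 0, 0]

```text
time: 12.1
tool_pos: [0.5855, 0.0324, 0.184]
tool_rot: [3.139, -0.009, -2.923]
contact_force: [-0.0, 0.1, -0.2]
opening: 0.0839
```

```bash
python3 snap.py w7; python3 - <<'E'
from fit import *
st,p,d=pickle.load(open("pics/w7.pkl","rb"));W=cloud("wrist",d,st)
c,a=show("y",W,p,"yellow",[.5864,.030,.102])
R=Ro.from_euler("xyz",st["tool_rot"]).as_matrix()
print("rim in tool mm",(R.T@(c-st["tool_pos"])*1e3).round(1),"axis",(R.T@a).round(3),"grasp pt -7mm",(R.T@(c-.007*a-st["tool_pos"])*1e3).round(1))
E
```

```text
12.1 [0.5855 0.0324 0.184 ] [ 3.1388 -0.0089 -2.9234] [-0.08  0.49  1.41  0.    1.25 -1.86]
y yellow rim [0.5862 0.0304 0.1017] tilt 35.0 leanaz -167.5 2126 err 0.0003
rim in tool mm [-1.1 -2.3 82.3] axis [ 0.581  0.002 -0.814] grasp pt -7mm [-5.1 -2.4 88. ]
```

Request:
jog_arm:
  rows: [84, -3, -2, 10, 0, 84, 0, 0, 30, 0, 84, 0, 0, 25, 0, 84, 0, 0, 18, 0, 84, 0, 0, 10, 0, 84, 0, 0, 0, 0, 50, 0, 0, 0, 0, 50, 0, 0, 0, 0, 50, 0, 0, 0, 0, 50, 0, 0, 0, 0, 50, 0, 0, 0, 0]
  grip_force: 12

```text
time: 13.25
tool_pos: [0.5916, 0.031, 0.0966]
tool_rot: [3.141, 0.002, -2.924]
contact_force: [-0.2, 2.1, 5.2]
opening: 0.0593
```

Request:
jog_arm:
  rows: [50, 1.6, 0, -2.5, 0, 50, 2.7, 0, -4.2, 0, 50, 5.4, 0, -8.4, 0, 50, 5.4, 0, -8.4, 0, 50, 5.4, 0, -8.4, 0, 50, 5.4, 0, -8.4, 0, 50, 5.4, 0, -8.4, 0, 50, 0, 0, 0, 0, 50, 0, 0, 0, 0]

```text
time: 14.15
tool_pos: [0.5608, 0.0238, 0.1448]
tool_rot: [-3.141, 0.001, -2.924]
contact_force: [0.2, -0.3, -0.8]
opening: 0.0594
```

```bash
cat > held.py <<'E'
import sys,subprocess
n,k=sys.argv[1:3];subprocess.run(["python3","snap.py",n])
from fit import *
st,p,d=pickle.load(open(f"pics/{n}.pkl","rb"));W=cloud("wrist",d,st)
R=Ro.from_euler("xyz",st["tool_rot"]).as_matrix()
L=(W-st["tool_pos"])@R
c,a,N,e=fitcup(L*[1,-1,-1],mask(p,k),k,np.array([0,0,.008]),tilt0=(float(sys.argv[3]),0),rad=.06)
print("tool frame, z up: rim mm",(c*1e3).round(1),"axis",a.round(3),"tilt %.1f"%np.degrees(np.arccos(a[2])),N,"err %.4f"%e,"F",st["contact_force"].round(1))
H=dict(blue=.086,yellow=.076,red=.068)[k]
f=c-H*a;print("foot centre mm",(f*1e3).round(1),"foot world z %.4f"%(st["tool_pos"][2]+f[2]))
E
python3 held.py w8 yellow .6
```

```text
14.15 [0.5608 0.0238 0.1448] [-3.1415e+00  8.0000e-04 -2.9240e+00] [-0.09  0.48  1.54  0.    1.12 -1.88]
tool frame, z up: rim mm [3.7 0.5 5.9] axis [0.53  0.013 0.848] tilt 32.0 2811 err 0.0004 F [ 0.2 -0.3 -0.8]
foot centre mm [-36.5  -0.5 -58.6] foot world z 0.0861
```

Request:
jog_arm:
  rows: [50, 0, 0, -15, 0, 50, 0, 0, -25, 0, 50, -12, 14, 0, 0, 50, -24, 29, 0, 0, 50, -29, 34, 0, 0, 50, -29, 34, 0, 0, 50, -20, 22, 0, 0, 50, -8, 10, 0, 0, 50, 0, 0, 15, 0, 50, 0, 0, 25, 0, 50, 0, 0, 25, 0, 50, 0, 0, 20, 0, 50, 0, 0, 15, 0, 50, 0, 0, 5, 0, 50, 0, 0, 0, 0]

```text
time: 15.7
tool_pos: [0.6487, 0.1898, 0.0787]
tool_rot: [3.141, -0.001, -2.924]
contact_force: [-0.5, -0.4, -1.1]
opening: 0.0592
```

```bash
python3 held.py w9 yellow .6
```

```text
15.7 [0.6487 0.1898 0.0787] [ 3.1415e+00 -1.3000e-03 -2.9238e+00] [ 0.17  0.75  1.24  0.    1.15 -1.62]
tool frame, z up: rim mm [3.6 0.6 5.9] axis [0.529 0.013 0.848] tilt 32.0 2811 err 0.0004 F [-0.5 -0.4 -1.1]
foot centre mm [-36.6  -0.4 -58.6] foot world z 0.0201
```

Request:
jog_arm:
  rows: [50, 0, 0, 4, 0, 50, 0, 0, 2, 0, 50, 0, 0, 0, 0, 50, 0, 0, 0, 0, 50, 0, 0, 0, 0]
  grip_force: 4

```text
time: 16.25
tool_pos: [0.6491, 0.1899, 0.0737]
tool_rot: [3.142, 0.001, -2.924]
contact_force: [0.4, -1.0, -1.0]
opening: 0.0597
```

```bash
python3 held.py w10 yellow .4
```

```text
16.25 [0.6491 0.1899 0.0737] [ 3.1416e+00  5.0000e-04 -2.9238e+00] [ 0.17  0.75  1.25  0.    1.14 -1.62]
tool frame, z up: rim mm [5.8 0.6 4.9] axis [0.292 0.011 0.956] tilt 17.0 2975 err 0.0004 F [ 0.4 -1.  -1. ]
foot centre mm [-16.4  -0.3 -67.8] foot world z 0.0060
```

Request:
jog_arm:
  rows: [50, 0, 0, -4, 0, 50, 0, 0, -5, 0, 50, 0, 0, 0, 0, 50, 0, 0, 0, 0, 50, 0, 0, 0, 0, 50, 0, 0, 0, 0]

```text
time: 16.9
tool_pos: [0.6488, 0.1898, 0.0822]
tool_rot: [3.142, -0.0, -2.924]
contact_force: [0.5, -0.9, -0.7]
opening: 0.0599
```

```bash
python3 held.py w11 yellow .2
```

```text
16.9 [0.6488 0.1898 0.0822] [ 3.1415e+00 -3.0000e-04 -2.9238e+00] [ 0.17  0.74  1.24  0.    1.16 -1.62]
tool frame, z up: rim mm [2.9 0.6 5.8] axis [0.297 0.011 0.955] tilt 17.3 2965 err 0.0004 F [ 0.5 -0.9 -0.7]
foot centre mm [-19.7  -0.3 -66.8] foot world z 0.0155
```

Request:
jog_arm:
  rows: [50, 0, 0, 6, 0, 50, 0, 0, 4, 0, 50, -4, 0, 0.5, 0, 50, -6, 0, 0.5, 0, 50, -6, 0, 1, 0, 50, -4, 0, 1, 0, 50, 0, 0, 0, 0]

```text
time: 17.65
tool_pos: [0.6695, 0.1945, 0.0697]
tool_rot: [3.141, 0.002, -2.924]
contact_force: [0.4, 0.7, 2.4]
opening: 0.0597
```

```bash
python3 held.py w12 yellow .1
```

```text
17.65 [0.6695 0.1945 0.0697] [ 3.1415e+00  1.7000e-03 -2.9238e+00] [ 0.17  0.79  1.18  0.    1.17 -1.62]
tool frame, z up: rim mm [2.7 0.5 5.8] axis [0.067 0.01  0.998] tilt 3.9 3751 err 0.0003 F [0.4 0.7 2.4]
foot centre mm [ -2.4  -0.3 -70.1] foot world z -0.0004
```

Request:
jog_arm:
  rows: [62, 0, 0, 0, 0, 70, 0, 0, 0, 0, 74, -1, 0, 0, 0, 74, 0, 0, 4, 0, 74, 0, 0, 4, 0, 74, 0, 0, 0, 0, 50, 0, 0, 0, 0, 50, 0, 0, 0, 0, 50, 0, 0, 0, 0, 50, 0, 0, 0, 0]
  grip_force: 20

```text
time: 18.7
tool_pos: [0.6695, 0.1945, 0.0615]
tool_rot: [3.141, 0.0, -2.924]
contact_force: [-0.8, -0.1, 0.3]
opening: 0.0591
```

```bash
python3 held.py w13 yellow 0
```

```text
18.7 [0.6695 0.1945 0.0615] [ 3.1415e+00  3.0000e-04 -2.9238e+00] [ 0.17  0.8   1.18  0.    1.16 -1.62]
tool frame, z up: rim mm [-2.6  0.5 13. ] axis [-0.     0.008  1.   ] tilt 0.4 4642 err 0.0003 F [-0.8 -0.1  0.3]
foot centre mm [ -2.6  -0.1 -63. ] foot world z -0.0015
```

Request:
jog_arm:
  rows: [50, 0, 0, -10, 0, 50, 0, 0, -25, 0, 50, 0, 0, -40, 0, 50, 0, 0, -40, 0, 50, 0, 0, -25, 0, 50, 0, 0, -10, 0, 50, 15, -11.4, 0, 0, 50, 25, -19, 0, 0, 50, 32, -24.4, 0, 0, 50, 32, -24.4, 0, 0, 50, 32, -24.4, 0, 0, 50, 32, -24.4, 0, 0, 50, 32, -24.4, 0, 0, 50, 32, -24.4, 0, 0, 50, 22, -16.8, 0, 0, 50, 10.5, -7.6, 0, 0, 50, 0, 0, 20, 0, 50, 0, 0, 0, 0, 50, 0, 0, 0, 0]

```text
time: 20.65
tool_pos: [0.4547, -0.0588, 0.1912]
tool_rot: [3.141, -0.001, -2.923]
contact_force: [0.3, -0.1, -1.0]
opening: 0.0593
```

```bash
cat > rel.py <<'E'
import sys,subprocess
n,k,k2=sys.argv[1:4]
subprocess.run(["python3","held.py",n,k,"0"])
from fit import *
st,p,d=pickle.load(open(f"pics/{n}.pkl","rb"));W=cloud("wrist",d,st);T=st["tool_pos"]
c,a=show("held",W,p,k,T+[0,0,.014],tilt0=(0,0));H=dict(blue=.086,yellow=.076,red=.068)[k]
z0=dict(blue=.104,yellow=.128)[k2]
b,ab=show("below",W,p,k2,[.457,-.0587,z0],tilt0=(0,0),rad=.055)
R=Ro.from_euler("xyz",st["tool_rot"]).as_matrix();f=c-H*a
for nm,v in(("rim",c),("foot",f)): print("move so that",nm,"over below (tool mm)",(R.T@(b-v)*1e3).round(1))
E
python3 rel.py w14 yellow blue
```

```text
20.65 [ 0.4547 -0.0588  0.1912] [ 3.1407e+00 -1.0000e-03 -2.9235e+00] [-0.3   0.26  1.75  0.    1.13 -2.09]
tool frame, z up: rim mm [-2.6  0.5 13. ] axis [-0.001  0.009  1.   ] tilt 0.5 4613 err 0.0003 F [ 0.3 -0.1 -1. ]
foot centre mm [ -2.5  -0.2 -63. ] foot world z 0.1283
held yellow rim [ 0.4574 -0.0587  0.2043] tilt 0.6 leanaz -63.4 4613 err 0.0003
below blue rim [ 0.457  -0.0583  0.1023] tilt 0.2 leanaz 16.7 1112 err 0.0003
move so that rim over below (tool mm) [  0.2   0.4 101.9]
move so that foot over below (tool mm) [ 0.1 -0.3 25.9]
```

Request:
jog_arm:
  rows: [50, 0.1, 0, 10, 0, 50, 0, 0, 15, 0, 50, 0, 0, 15, 0, 50, 0, 0, 13, 0, 50, 0, 0, 10, 0, 50, 0, 0, 6, 0, 50, 0, 0, 3, 0, 50, 0, 0, 2, 0, 50, 0, 0, 0, 0]

```text
time: 21.6
tool_pos: [0.4547, -0.0592, 0.1175]
tool_rot: [-3.141, 0.0, -2.924]
contact_force: [0.1, -0.3, -0.6]
opening: 0.0589
```

Request:
jog_arm:
  rows: [50, 0, 0, 1.5, 0, 50, 0, 0, 1, 0, 50, 0, 0, 1, 0, 50, 0, 0, 0.5, 0, 50, 0, 0, 0, 0]

```text
time: 22.1
tool_pos: [0.4546, -0.0593, 0.1135]
tool_rot: [-3.142, 0.0, -2.924]
contact_force: [0.0, 0.7, -1.0]
opening: 0.0591
```

Request:
jog_arm:
  rows: [50, 0, 0, 0.7, 0, 50, 0, 0, 0.6, 0, 50, 0, 0, 0, 0]

```text
time: 22.4
tool_pos: [0.4552, -0.0595, 0.1132]
tool_rot: [-3.14, 0.002, -2.924]
contact_force: [-2.0, 0.3, 9.7]
opening: 0.0592
```

Request:
jog_arm:
  rows: [60, 0, 0, 0, 0, 66, 0, 0, 0, 0, 76, 0, 0, 0, 0, 76, 0, 0, 0, 0, 76, 0, 0, -10, 0, 76, 0, 0, -30, 0, 76, 0, 0, -40, 0, 76, 0, 0, -30, 0, 76, 0, 0, 0, 0]

```text
time: 23.3
tool_pos: [0.4567, -0.0599, 0.2267]
tool_rot: [-3.137, 0.008, -2.924]
contact_force: [0.3, 0.3, -0.9]
opening: 0.0759
```

```bash
python3 snap.py w15; python3 - <<'E'
from fit import *
st,p,d=pickle.load(open("pics/w15.pkl","rb"));W=cloud("wrist",d,st)
show("seated",W,p,"yellow",[.457,-.0587,.128],tilt0=(0,0));show("b",W,p,"blue",[.457,-.0587,.104],tilt0=(0,0))
E
```

```text
23.3 [ 0.4567 -0.0599  0.2267] [-3.1373  0.0078 -2.9237] [-0.3   0.22  1.7   0.    1.22 -2.09]
seated yellow rim [ 0.4572 -0.0591  0.1264] tilt 0.0 leanaz 22.2 1737 err 0.0004
b blue rim [ 0.4572 -0.0585  0.1022] tilt 0.5 leanaz -4.3 604 err 0.0003
```

Request:
jog_arm:
  rows: [76, -4, 20, 0, 0, 76, -6, 35, 0, 0, 76, -6, 37, 0, 0, 76, -6, 37, 0, 0, 76, -6, 37, 0, 0, 76, -6, 37, 0, 0, 76, -6, 37, 0, 0, 76, -6, 37, 0, 0, 76, -5, 33, 0, 0, 76, -2.5, 17, 0, 0, 76, 0, 0, 20, 0, 76, 0, 0, 25, 0, 76, 0, 0, 0, 0, 76, 0, 0, 0, 0]

```text
time: 24.75
tool_pos: [0.4357, 0.2714, 0.1767]
tool_rot: [-3.141, -0.002, -2.924]
contact_force: [0.5, -0.9, 0.3]
opening: 0.0758
```

```bash
python3 snap.py w16; python3 - <<'E'
from fit import *
st,p,d=pickle.load(open("pics/w16.pkl","rb"));W=cloud("wrist",d,st)
c,a=show("r",W,p,"red",[.434,.2711,.0947])
R=Ro.from_euler("xyz",st["tool_rot"]).as_matrix()
print("rim in tool mm",(R.T@(c-st["tool_pos"])*1e3).round(1),"axis",(R.T@a).round(3),"grasp pt -5mm",(R.T@(c-.005*a-st["tool_pos"])*1e3).round(1))
E
```

```text
24.75 [0.4357 0.2714 0.1767] [-3.1413e+00 -2.0000e-03 -2.9239e+00] [ 0.41  0.37  1.63  0.    1.14 -1.38]
r red rim [0.434  0.2711 0.0946] tilt 35.9 leanaz -168.1 1819 err 0.0003
rim in tool mm [ 1.6  0.1 82.1] axis [ 0.588  0.006 -0.809] grasp pt -5mm [-1.4  0.1 86.2]
```

Request:
jog_arm:
  rows: [76, -2, 0, 10, 0, 76, 0, 0, 30, 0, 76, 0, 0, 25, 0, 76, 0, 0, 14, 0, 76, 0, 0, 9, 0, 76, 0, 0, 0, 0, 40, 0, 0, 0, 0, 40, 0, 0, 0, 0, 40, 0, 0, 0, 0, 40, 0, 0, 0, 0, 40, 0, 0, 0, 0, 40, 0, 0, 0, 0]
  grip_force: 12

```text
time: 26.0
tool_pos: [0.4383, 0.2723, 0.0896]
tool_rot: [3.141, 0.001, -2.924]
contact_force: [-1.2, 0.8, 3.8]
opening: 0.0502
```

Request:
jog_arm:
  rows: [40, 1.6, 0, -2.5, 0, 40, 2.7, 0, -4.2, 0, 40, 5.4, 0, -8.4, 0, 40, 5.4, 0, -8.4, 0, 40, 5.4, 0, -8.4, 0, 40, 5.4, 0, -8.4, 0, 40, 5.4, 0, -8.4, 0, 40, 0, 0, 0, 0, 40, 0, 0, 0, 0]

```text
time: 26.9
tool_pos: [0.4076, 0.2653, 0.1381]
tool_rot: [3.141, 0.001, -2.924]
contact_force: [0.1, 0.2, -0.4]
opening: 0.05
```

```bash
python3 held.py w17 red .6
```

```text
26.9 [0.4076 0.2653 0.1381] [ 3.1414e+00  8.0000e-04 -2.9237e+00] [ 0.42  0.37  1.76  0.    1.02 -1.37]
tool frame, z up: rim mm [3.2 0.6 5.6] axis [ 0.56  -0.003  0.828] tilt 34.1 2424 err 0.0004 F [ 0.1  0.2 -0.4]
foot centre mm [-34.9   0.8 -50.7] foot world z 0.0874
```

Request:
jog_arm:
  rows: [40, 0, 0, -15, 0, 40, 0, 0, -25, 0, 40, -13, -6, 0, 0, 40, -26, -12, 0, 0, 40, -35, -16, 0, 0, 40, -35, -16, 0, 0, 40, -35, -16, 0, 0, 40, -35, -16, 0, 0, 40, -27, -12, 0, 0, 40, -14, -6, 0, 0, 40, 0, 0, 15, 0, 40, 0, 0, 25, 0, 40, 0, 0, 25, 0, 40, 0, 0, 20, 0, 40, 0, 0, 15, 0, 40, 0, 0, 6, 0, 40, 0, 0, 0, 0]

```text
time: 28.65
tool_pos: [0.6437, 0.2149, 0.0705]
tool_rot: [3.142, -0.002, -2.924]
contact_force: [-0.7, -0.2, -0.4]
opening: 0.0499
```

Request:
jog_arm:
  rows: [40, 0, 0, 0, 0, 40, 0, 0, 0, 0, 40, 0, 0, 0, 0, 40, 0, 0, 0, 0]
  grip_force: 4

```text
time: 29.05
tool_pos: [0.6442, 0.2153, 0.0726]
tool_rot: [3.142, 0.001, -2.924]
contact_force: [-0.6, -0.1, -0.4]
opening: 0.0501
```

```bash
python3 held.py w18 red .4
```

```text
29.05 [0.6442 0.2153 0.0726] [ 3.1415e+00  1.3000e-03 -2.9237e+00] [ 0.21  0.76  1.24  0.    1.14 -1.58]
tool frame, z up: rim mm [6.2 0.5 3.7] axis [ 0.533 -0.004  0.846] tilt 32.2 2422 err 0.0004 F [-0.6 -0.1 -0.4]
foot centre mm [-30.    0.8 -53.9] foot world z 0.0187
```

Request:
jog_arm:
  rows: [40, 0, 0, 0, 0, 40, 0, 0, 6, 0, 40, 0, 0, 3, 0, 40, 0, 0, 2, 0, 40, 0, 0, 0, 0]
  grip_force: 8

```text
time: 29.6
tool_pos: [0.6436, 0.2151, 0.0602]
tool_rot: [3.142, -0.001, -2.924]
contact_force: [0.0, 0.2, -0.8]
opening: 0.0501
```

```bash
python3 held.py w19 red .4
```

```text
29.6 [0.6436 0.2151 0.0602] [ 3.1415e+00 -1.0000e-03 -2.9239e+00] [ 0.21  0.77  1.25  0.    1.12 -1.58]
tool frame, z up: rim mm [3.1 0.5 5.7] axis [ 0.551 -0.004  0.835] tilt 33.4 2416 err 0.0004 F [ 0.   0.2 -0.8]
foot centre mm [-34.4   0.8 -51.1] foot world z 0.0091
```

Request:
jog_arm:
  rows: [40, 0, 0, 1.5, 0, 40, -4, 0, -1, 0, 40, -6, 0, -1.2, 0, 40, -6, 0, -0.5, 0, 40, -5, 0, 0, 0, 40, 0, 0, 0, 0]

```text
time: 30.25
tool_pos: [0.6652, 0.2198, 0.0619]
tool_rot: [3.142, 0.001, -2.924]
contact_force: [-0.7, 0.1, -0.5]
opening: 0.0499
```

```bash
python3 held.py w20 red .3
```

```text
30.25 [0.6652 0.2198 0.0619] [ 3.1416e+00  7.0000e-04 -2.9240e+00] [ 0.21  0.81  1.17  0.    1.16 -1.58]
tool frame, z up: rim mm [3.2 0.7 5.6] axis [ 0.548 -0.003  0.836] tilt 33.2 2427 err 0.0004 F [-0.7  0.1 -0.5]
foot centre mm [-34.1   0.9 -51.3] foot world z 0.0107
```

Request:
jog_arm:
  rows: [40, 8, 0, 0, 0, 40, 9, 0, 0, 0, 40, 0, 0, 3, 0, 40, 0, 0, 1, 0, 40, 0, 0, 0, 0]

```text
time: 30.8
tool_pos: [0.648, 0.2161, 0.0585]
tool_rot: [3.141, 0.0, -2.924]
contact_force: [-2.4, 0.7, 3.0]
opening: 0.0502
```

```bash
python3 held.py w21 red .5
```

```text
30.8 [0.648  0.2161 0.0585] [ 3.1415e+00  5.0000e-04 -2.9238e+00] [ 0.21  0.78  1.24  0.    1.12 -1.58]
tool frame, z up: rim mm [3.1 0.6 5.7] axis [ 0.543 -0.003  0.84 ] tilt 32.9 2431 err 0.0004 F [-2.4  0.7  3. ]
foot centre mm [-33.8   0.8 -51.4] foot world z 0.0071
```

Request:
jog_arm:
  rows: [40, -4, 0, -0.8, 0, 40, -5, 0, -0.8, 0, 40, -6, 0, -0.8, 0, 40, 0, 0, 0, 0]

```text
time: 31.25
tool_pos: [0.664, 0.2195, 0.0614]
tool_rot: [3.142, 0.003, -2.924]
contact_force: [-1.1, 0.3, 7.4]
opening: 0.0502
```

```bash
python3 held.py w22 red .3
```

```text
31.25 [0.664  0.2195 0.0614] [ 3.1415e+00  3.0000e-03 -2.9240e+00] [ 0.21  0.8   1.18  0.    1.16 -1.58]
tool frame, z up: rim mm [2.5 0.4 6.3] axis [ 0.306 -0.002  0.952] tilt 17.8 2578 err 0.0004 F [-1.1  0.3  7.4]
foot centre mm [-18.3   0.6 -58.5] foot world z 0.0030
```

Working: the tilt is down to 18°. I'll carry on along the arc.

Request:
jog_arm:
  rows: [40, -5, 0, -0.5, 0, 40, -5, 0, 0, 0, 40, -5, 0, 0.5, 0, 40, -3, 0, 0.5, 0, 40, 0, 0, 0, 0]

```text
time: 31.8
tool_pos: [0.6813, 0.2234, 0.0603]
tool_rot: [3.142, 0.002, -2.924]
contact_force: [0.4, -0.8, 5.9]
opening: 0.0499
```

```bash
python3 held.py w23 red .1
```

```text
31.8 [0.6813 0.2234 0.0603] [ 3.1416e+00  2.3000e-03 -2.9239e+00] [ 0.21  0.84  1.11  0.    1.19 -1.58]
tool frame, z up: rim mm [2.2 0.4 6.5] axis [ 0.039 -0.002  0.999] tilt 2.2 3435 err 0.0003 F [ 0.4 -0.8  5.9]
foot centre mm [ -0.5   0.6 -61.4] foot world z -0.0011
```

Request:
jog_arm:
  rows: [53, 0, 0, 0, 0, 60, 0, 0, 0, 0, 66, 0, 0, 0, 0, 66, 0, 0, 4, 0, 66, 0, 0, 4, 0, 66, 0, 0, 0, 0, 40, 0, 0, 0, 0, 40, 0, 0, 0, 0, 40, 0, 0, 0, 0, 40, 0, 0, 0, 0]
  grip_force: 18

```text
time: 32.85
tool_pos: [0.6801, 0.2231, 0.0521]
tool_rot: [3.142, 0.0, -2.924]
contact_force: [-0.7, 0.3, -0.7]
opening: 0.0501
```

```bash
python3 held.py w24 red 0
```

```text
32.85 [0.6801 0.2231 0.0521] [ 3.1416e+00  3.0000e-04 -2.9238e+00] [ 0.21  0.85  1.12  0.    1.18 -1.58]
tool frame, z up: rim mm [-2.2  0.5 14.3] axis [-0.005 -0.     1.   ] tilt 0.3 3722 err 0.0003 F [-0.7  0.3 -0.7]
foot centre mm [ -1.8   0.5 -53.7] foot world z -0.0016
```

Request:
jog_arm:
  rows: [40, 0, 0, -10, 0, 40, 0, 0, -25, 0, 40, 0, 0, -40, 0, 40, 0, 0, -45, 0, 40, 0, 0, -33, 0, 40, 0, 0, -15, 0, 40, 15, -12.1, 0, 0, 40, 25, -20.2, 0, 0, 40, 32, -25.9, 0, 0, 40, 32, -25.9, 0, 0, 40, 32, -25.9, 0, 0, 40, 32, -25.9, 0, 0, 40, 32, -25.9, 0, 0, 40, 32, -25.9, 0, 0, 40, 28, -22.6, 0, 0, 40, 14, -11.3, 0, 0, 40, 6.7, -5.2, 0, 0, 40, 0, 0, 0, 0, 40, 0, 0, 0, 0]

```text
time: 34.8
tool_pos: [0.4556, -0.0585, 0.2203]
tool_rot: [-3.142, 0.001, -2.924]
contact_force: [0.3, -0.0, -1.5]
opening: 0.0505
```

```bash
python3 rel.py w25 red yellow
```

```text
34.8 [ 0.4556 -0.0585  0.2203] [-3.1416e+00  1.0000e-03 -2.9237e+00] [-0.3   0.23  1.71  0.    1.21 -2.08]
tool frame, z up: rim mm [-2.3  0.5 14.3] axis [-0.008 -0.002  1.   ] tilt 0.5 3677 err 0.0003 F [ 0.3 -0.  -1.5]
foot centre mm [ -1.7   0.6 -53.7] foot world z 0.1666
held red rim [ 0.4579 -0.0585  0.2346] tilt 0.4 leanaz 25.6 3677 err 0.0003
below yellow rim [ 0.4571 -0.0588  0.1264] tilt 0.1 leanaz 5.7 1373 err 0.0004
move so that rim over below (tool mm) [  0.9  -0.2 108.2]
move so that foot over below (tool mm) [ 0.4 -0.  40.2]
```

Descend 108.2−24 ≈ 84 in total, with the last few millimetres slow.

Request:
jog_arm:
  rows: [40, 0.6, 0, 15, 0, 40, 0, 0, 20, 0, 40, 0, 0, 16, 0, 40, 0, 0, 12, 0, 40, 0, 0, 8, 0, 40, 0, 0, 5, 0, 40, 0, 0, 3, 0, 40, 0, 0, 1.5, 0, 40, 0, 0, 1, 0, 40, 0, 0, 0.5, 0, 40, 0, 0, 0, 0]

```text
time: 35.95
tool_pos: [0.4545, -0.0591, 0.1381]
tool_rot: [-3.141, 0.0, -2.924]
contact_force: [-0.1, 0.6, -1.0]
opening: 0.0502
```

Request:
jog_arm:
  rows: [40, 0, 0, 0.8, 0, 40, 0, 0, 0.8, 0, 40, 0, 0, 0, 0]

```text
time: 36.25
tool_pos: [0.4544, -0.0591, 0.1363]
tool_rot: [3.141, -0.0, -2.924]
contact_force: [-0.1, 0.9, -0.8]
opening: 0.0503
```

Request:
jog_arm:
  rows: [40, 0, 0, 0.8, 0, 40, 0, 0, 0.5, 0, 40, 0, 0, 0, 0]

```text
time: 36.55
tool_pos: [0.4547, -0.0591, 0.1358]
tool_rot: [-3.141, 0.001, -2.924]
contact_force: [-1.9, 0.5, 8.6]
opening: 0.0496
```

Request:
jog_arm:
  rows: [52, 0, 0, 0, 0, 60, 0, 0, 0, 0, 72, 0, 0, 0, 0, 72, 0, 0, 0, 0, 72, 0, 0, -10, 0, 72, 0, 0, -30, 0, 72, 0, 0, -40, 0, 72, 0, 0, -25, 0, 72, 30, 0, 0, 0, 72, 30, 0, 0, 0, 72, 0, 0, 0, 0, 72, 0, 0, 0, 0]

```text
time: 37.75
tool_pos: [0.3961, -0.0722, 0.2409]
tool_rot: [-3.141, 0.002, -2.925]
contact_force: [0.5, -0.8, 0.6]
opening: 0.0721
```

```bash
python3 snap.py w26; python3 - <<'E'
from fit import *
st,p,d=pickle.load(open("pics/w26.pkl","rb"));W=cloud("wrist",d,st)
for k,z in(("red",.152),("yellow",.128),("blue",.104)): show("end",W,p,k,[.457,-.0587,z],tilt0=(0,0),rad=.042)
g=W[np.hypot(W[...,0]-.457,W[...,1]+.059)<.045];g=g[(g[:,2]>.07)&(g[:,2]<.082)&(np.hypot(g[:,0]-.457,g[:,1]+.059)>.034)];print("grey rim z",np.percentile(g[:,2],[50,90]),circ(g) if len(g)>20 else 0)
I,dt=read_camera("top");S,ds=read_camera("scene")
A=cv2.resize(S[140:380,180:500],(800,600))
cv2.imwrite("pics/fs.png",A[:,:,::-1]);cv2.imwrite("pics/ft.png",I[:,:,::-1])
# bystanders: top view before/after difference
a=cv2.imread("pics/top0.png").astype(int);m=(np.abs(a-I[:,:,::-1].astype(int)).max(2)>40).astype(np.uint8)
n,L,s,c=cv2.connectedComponentsWithStats(m);print([tuple(x) for x in s[1:] if x[4]>25])
E
```

```text
37.75 [ 0.3961 -0.0722  0.2409] [-3.1408e+00  1.8000e-03 -2.9246e+00] [-0.37  0.1   1.8   0.    1.24 -2.16]
end red rim [ 0.4564 -0.059   0.1503] tilt 0.2 leanaz -165.2 1254 err 0.0003
end yellow rim [ 0.4571 -0.059   0.1264] tilt 0.3 leanaz -41.6 1068 err 0.0003
end blue rim [ 0.457  -0.0583  0.1022] tilt 0.5 leanaz 16.7 915 err 0.0003
grey rim z [0.07794079 0.07909192] [ 0.4556459  -0.0587181   0.03577962]
[(np.int32(295), np.int32(197), np.int32(30), np.int32(38), np.int32(784)), (np.int32(431), np.int32(214), np.int32(37), np.int32(34), np.int32(860)), (np.int32(187), np.int32(247), np.int32(248), np.int32(233), np.int32(14061)), (np.int32(181), np.int32(269), np.int32(34), np.int32(32), np.int32(606)), (np.int32(389), np.int32(269), np.int32(27), np.int32(23), np.int32(364)), (np.int32(328), np.int32(272), np.int32(9), np.int32(19), np.int32(83)), (np.int32(294), np.int32(347), np.int32(24), np.int32(40), np.int32(403)), (np.int32(103), np.int32(370), np.int32(50), np.int32(22), np.int32(716)), (np.int32(257), np.int32(388), np.int32(14), np.int32(5), np.int32(37)), (np.int32(0), np.int32(431), np.int32(20), np.int32(9), np.int32(57)), (np.int32(0), np.int32(437), np.int32(36), np.int32(15), np.int32(70)), (np.int32(45), np.int32(439), np.int32(24), np.int32(41), np.int32(451)), (np.int32(0), np.int32(444), np.int32(21), np.int32(36), np.int32(513)), (np.int32(61), np.int32(444), np.int32(15), np.int32(36), np.int32(98)), (np.int32(299), np.int32(462), np.int32(54), np.int32(18), np.int32(660)), (np.int32(364), np.int32(472), np.int32(9), np.int32(6), np.int32(29))]
```

View pics/fs.png

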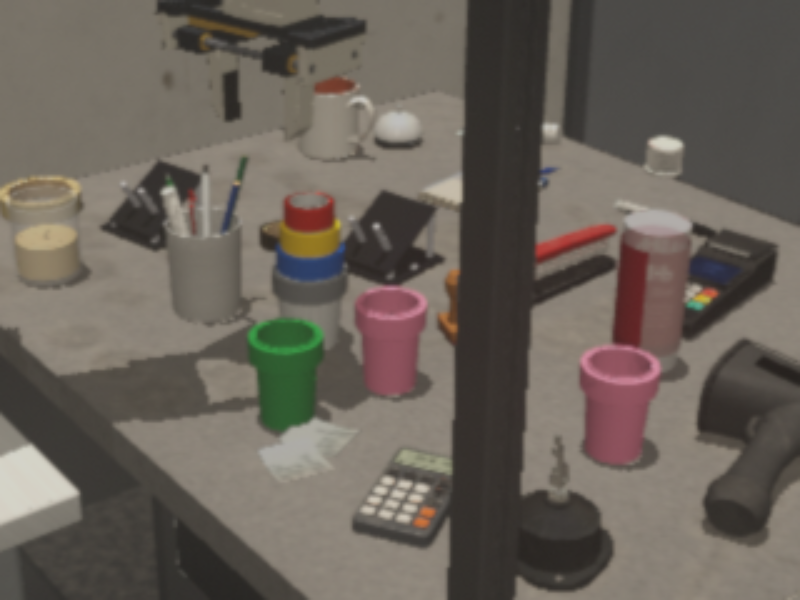

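View pics/w26.png

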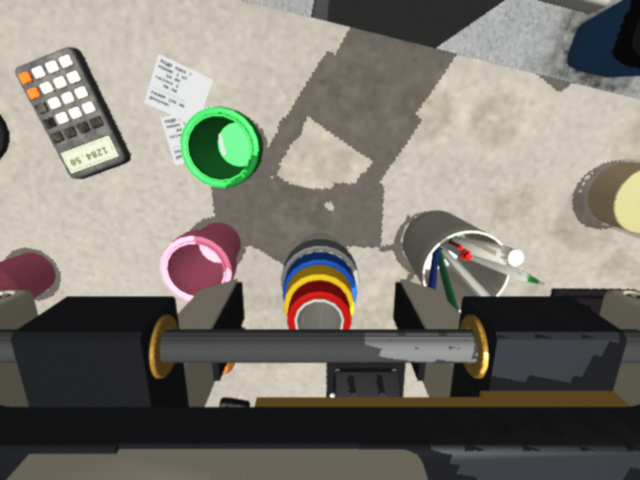

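The scene crop shows the full stack (px 310,260): red, yellow, blue and grey bands in contact and upright. The bystanders are undisturbed, and the wrist view agrees. Rim spacings are 24, 24 and about 24 mm, so I'm handing in.

```bash
python3 -c "from cell import *; print(hand_in())"
```

```text
the job is handed in; nothing more can be done
None
```

The set is nested in the grey tumbler in order (blue, yellow, red), upright and seated. I handed it in at about 38 s of the 72 s allowed.

- **How it was done:** Each tumbler was lowered in until the wrist felt light contact (about 5–11 N). Because the tool only points straight down, I pulled yellow and red out of their cradles along their own axes. I then righted them against a clear patch of counter before regripping and nesting them.
- **Seating check:** The rims measured 0.150, 0.126, 0.102 and about 0.078–0.079 m, so the steps are 24 mm each. All tilts were 0.5° or less. The wrist camera reads about 1.5 mm low, which explains the difference from the nominal heights.
- **Grey tumbler:** It stayed put to within the 1–2 mm of camera disagreement.
- **Other things on the counter:** The closing pictures show nothing visibly displaced. The before-and-after comparison of the top view was blurred by the arm and its shadow, so I judged this by eye only.
- **What disagreed:** Depth fits put the cradle lean at about 35°, against 31° in the text. With a light grip yellow swung only to about 17° and red barely moved. Red's first drag on the counter also did nothing, so it was repeated with a firmer press.

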